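# Close the racket mould and lock its pressure

## Robot

A 7-joint arm with a two-finger parallel gripper is mounted at the origin on the work surface. World frame = base frame: x ahead of the robot, y to its left, z up, the work surface at z = 0. Lengths are in m, angles in rad, forces in N, time in s.
With the tool pointing down it reaches from about 0.4 to 0.875 m from the base axis. Payload 6.5 kg.
Tool frame: the origin (TCP) lies between the finger pads, 19 mm behind the fingertips; this is the grasp point; z points along the fingers, y is the line along which they close (so a half turn about z gives the same grasp; the last joint's range is limited). The gripper opens to 85 mm and grips with 20 to 120 N. Pads are 22 mm wide; open, the fingers measure 114 mm over their backs; the gripper's body (76 mm by 85 mm) begins 54 mm behind the grasp point. The pads swing forward as they close: fully open they stand 13 mm farther back than shut.
Start: joints at [1.237, 0.536, -0.004, 1.538, 0.003, 1.067, -0.071], TCP at [0.172, -0.627, 0.25] pointing down, gripper open.
Joint ranges: [-2.7, 2.7], [-0.37, 2.16], [-1.27, 1.26], [0.24, 2.4], [-1.31, 4.45], [0.19, 1.91], [-2.76, 2.76]. Speed limits (rad/s): [2.39, 2.39, 3.14, 3.14, 3.14, 3.14, 3.14].

## Interface

Orientations are given as a unit quaternion [w, x, y, z].
In Python, from plant import bot, imaging, sign_off gives the robot as it stands (bot), with the cameras (imaging) and the job as plain functions.
- The arm moves only by the shell command python3 jog.py 'ROWS' [FORCE]. ROWS is a JSON list of rows, 1 to 8 of them, each of 7 numbers: the finger opening in m, then dx, dy, dz in m, then a rotation vector rx, ry, rz in rad; each row shifts and turns the commanded pose from where the row before left it, along the tool's axes as they then stand; what a row does not reach is not made up. A row lasts 1/8 s, in which the tool goes at most 0.0625 m and 0.188 rad, less where a joint would pass 70% of its speed; a pose out of reach is approached as far as the arm can. The fingers move at their own pace and stop on an object; FORCE is the grip in N (left out, the last holds). Time passes only in rows, so rows that do not move let the fingers close. It prints the time, the measured TCP pose, the force, the opening and the grip force at its end.
- bot.state(): the state, without advancing time (a new reading comes with each control period).
- imaging.capture(name): name is "scene" or "top" or "wrist"; returns the picture (400x640x3 uint8, red, green, blue); there is no depth.
- imaging.calibration(name): a dict with "camera_matrix" (3x3 intrinsics, pixels), "origin" and "attitude" of the camera in the world. Camera axes: x right, y down, z forward; pixel columns grow to the right and rows downward; lengths in m; the calibration is good to about 2 mm. The wrist camera is an equidistant fisheye: a pixel r from the principal point sees the ray r / f radians off the axis. A picture is of the moment at which its call begins: read the wrist's pose just before it. calibration takes no time and is no camera call; for the wrist camera it gives the pose at the moment of the call.
- sign_off(): hands the job in; it is judged then, once.
The state is a dict: "time": time; "joint_positions": joint angles; "qvel": joint speeds; "effort": joint torques, N m; "position": TCP position; "eef_rot": TCP orientation; "force": force on the tool from outside, world axes, zero at the start; "ft_torque": the same for the moment, N m; "gripper_width": finger opening in m; "gripper_force": force on a finger pad.
Only numpy, scipy, OpenCV 4.12 (cv2) and the standard library are available. Lean on these libraries where they do the work, as an engineer would, in place of code of your own. Each camera call takes 0.05 s, during which the arm holds its last target. There are 200 camera calls.

## Task

Close this mould for curing: pull every spacer pin standing in the slot between the two jaws and put it in the steel tub, then turn the spoked turnbuckle until it comes to its stop and has drawn both jaws fully in. Only then set the regulator: turn the knob until its pointer lines up with the brass mark on the ring (leave the ring as it is), and with the knob set, slide the forked lock fully home around the knob's neck. Do not tip over the resin cup, the hardener bottle or the tub.

Things in the scene. Friction and masses are not known exactly. Their poses are not given: they have to be found in the camera images.
- pin1_mid (a point): Spacer pin, steel, 130 mm long, 90 g: round 14 mm shaft topped by a square head 22 x 22 x 24 mm, sides along the pin's x and y. This point is at mid length, z toward the head (head z +41 to +65 mm, foot -65). Three to five are present, each starting upright in one of the mould's pockets, foot on the 10 mm base plate; free once drawn up 50 mm. The head stands 56 to 80 mm above the jaws.
- pin2_mid (a point): Spacer pin, steel, 130 mm long, 90 g: round 14 mm shaft topped by a square head 22 x 22 x 24 mm, sides along the pin's x and y. This point is at mid length, z toward the head (head z +41 to +65 mm, foot -65). Three to five are present, each starting upright in one of the mould's pockets, foot on the 10 mm base plate; free once drawn up 50 mm. The head stands 56 to 80 mm above the jaws.
- pin3_mid (a point): Spacer pin, steel, 130 mm long, 90 g: round 14 mm shaft topped by a square head 22 x 22 x 24 mm, sides along the pin's x and y. This point is at mid length, z toward the head (head z +41 to +65 mm, foot -65). Three to five are present, each starting upright in one of the mould's pockets, foot on the 10 mm base plate; free once drawn up 50 mm. The head stands 56 to 80 mm above the jaws.
- pin4_mid (a point): Spacer pin, steel, 130 mm long, 90 g: round 14 mm shaft topped by a square head 22 x 22 x 24 mm, sides along the pin's x and y. This point is at mid length, z toward the head (head z +41 to +65 mm, foot -65). Three to five are present, each starting upright in one of the mould's pockets, foot on the 10 mm base plate; free once drawn up 50 mm. The head stands 56 to 80 mm above the jaws.
- pin5_mid (a point): Spacer pin, steel, 130 mm long, 90 g: round 14 mm shaft topped by a square head 22 x 22 x 24 mm, sides along the pin's x and y. This point is at mid length, z toward the head (head z +41 to +65 mm, foot -65). Three to five are present, each starting upright in one of the mould's pockets, foot on the 10 mm base plate; free once drawn up 50 mm. The head stands 56 to 80 mm above the jaws.
- tub: Loose open steel tub for the pins, outside 200 (x) x 120 (y) x 80 mm high, wall and floor 5 mm, 0.9 kg. Origin under its centre on the table, z up. A pin counts as in the tub lying, leaning or standing, when its middle is inside the walls and below the rim.
- mould: Clamp mould, fixed. Origin on the table under the middle of the slot, which runs along y. Base plate 10 mm thick, x -85 to +85, y -110 to +205 mm. Two dark steel jaws, tops at z 60, reach x +-57 and y -96 to +96 mm; gap between them 24 mm with the turnbuckle at 0, 4 mm when closed. In the gap five pockets, 18 mm long, between thin ribs 55 mm high, at y -76, -38, 0, +38, +76 mm.
- tb_centre (a point): Centre of the turnbuckle's brass body, on its axis, 75 mm above the table at mould y +150 mm; axes as the mould's. Axis along x; body 60 mm long, 24 mm thick (30 mm collars), each end screwed into an upright jaw lug (tops at z 89, at least 39 mm from the centre in x). Four steel spokes 10 mm thick at mid body, a quarter turn apart, reach 45 mm from the axis and turn in the plane x = 0.
- turnbuckle (a joint): Turn of the turnbuckle, rad: 0 to 5.15 (stop, jaws closed); starts at 0 to 0.8. At 0 and every quarter turn a spoke points straight up; it grows as the upper spoke goes toward the mould's +y, away from the jaws. Each jaw draws in 1.9 mm per rad. Stays; 0.15 N m. Push upper spokes over in turn; one leaning back 40 degrees jams if pushed level: rise with it.
- regulator: Air pressure regulator, fixed to the table: grey block 50 mm high, x -45 to +135, y -42 to +42 mm, a gauge on its -x end (to x -62 mm) and a brass fitting on each side (to y +-64 mm, z 30 mm). Origin on the table under the knob's axis, z up.
- knob_grip (a point): On the knob's vertical axis, 92 mm above the table, a good TCP height for gripping the knob: its round black head is 38 mm in diameter and spans z 74 to 102 mm. Below it a neck 22 mm in diameter, z 64 to 74 mm.
- reg_knob (a joint): Knob angle, rad, 0 to 3.2, growing clockwise seen from above. At 0 the pointer points to the regulator's -y, at 1.57 to its -x. Starts at 0.1 to 0.7. Turns freely (0.06 N m) and stays where left.
- set_ring (a joint): Angle of the ring with the brass mark, same zero and sense as the knob: the knob is set when both angles agree within 0.13 rad. Between 1.4 and 2.6; very stiff, to be left alone.
- pointer (a point): Tip of the knob's white pointer, 30 mm from the knob's axis, 60 mm above the table; coincides with mark when the knob is set.
- mark (a point): Brass mark on the aluminium ring under the knob, 30 mm from the knob's axis, 60 mm above the table (top of the mark).
- lock (a joint): Travel of the forked lock, m: 0 open (start 0 to 8 mm), 0.060 fully home with its prongs round the knob's neck. It slides toward the regulator's -x. Friction 2 N.
- lock_tab (a point): Gripping point of the lock's upright tab, 90 mm above the table, moves with the lock: tab 12 mm in x, 20 mm in y, z 71 to 101 mm; at x +105 mm of the regulator when open, +45 mm when home. Prongs and block below it are at most 72 mm above the table; the block is 62 mm wide.
- resin_cup: Clear plastic resin cup, 80 mm in diameter, 100 mm high, near the far edge of the work area; leave standing. Origin under its centre.
- hardener: White hardener bottle, 56 mm in diameter, 130 mm high, near the far edge; leave standing. Origin under its centre.

How it is judged:
On the way, in this order (a step that is already met when the one before it is completed fails the run):
1. every pin is out of the mould and in the tub (x of pin1_mid in the frame of tub between -0.1 and 0.1 m and y of pin1_mid in the frame of tub between -0.06 and 0.06 m and z of pin1_mid in the frame of tub between 0 and 0.08 m and x of pin2_mid in the frame of tub between -0.1 and 0.1 m and y of pin2_mid in the frame of tub between -0.06 and 0.06 m and z of pin2_mid in the frame of tub between 0 and 0.08 m and x of pin3_mid in the frame of tub between -0.1 and 0.1 m and y of pin3_mid in the frame of tub between -0.06 and 0.06 m and z of pin3_mid in the frame of tub between 0 and 0.08 m and x of pin4_mid in the frame of tub between -0.1 and 0.1 m and y of pin4_mid in the frame of tub between -0.06 and 0.06 m and z of pin4_mid in the frame of tub between 0 and 0.08 m and x of pin5_mid in the frame of tub between -0.1 and 0.1 m and y of pin5_mid in the frame of tub between -0.06 and 0.06 m and z of pin5_mid in the frame of tub between 0 and 0.08 m), for 0.2 s.
2. then the turnbuckle is turned to its stop, the jaws fully closed (value of joint turnbuckle above 5 rad), for 0.2 s.
3. then the knob's pointer is set to the mark, the lock still open (value of joint turnbuckle above 5 rad and distance between pointer and mark below 0.004 m and value of joint lock below 0.012 m), for 0.3 s.
4. then the lock is slid fully home, the knob still at the mark (value of joint lock above 0.056 m and distance between pointer and mark below 0.004 m), for 0.2 s.
At the end, for the whole second after the job is handed in: Every pin present rests in the upright tub (its middle inside the walls and below the rim), the turnbuckle is within 0.15 rad of its stop, the knob's pointer tip is within 4 mm of the mark, and the lock is within 4 mm of fully home (all of step 1 and all of step 4 and angle between tub's own z axis and vertical below 0.15 rad and value of joint turnbuckle above 5 rad); the robot touches nothing.
It fails at once if the ring with the mark is turned (distance of mark from where it was at the start of the episode above 0.005 m).
It fails at once if the resin cup is tipped over (angle between resin_cup's own z axis and vertical above 0.7 rad).
It fails at once if the hardener bottle is tipped over (angle between hardener's own z axis and vertical above 0.7 rad).
It fails at once if the tub is tipped over (angle between tub's own z axis and vertical above 0.7 rad).
Of pin1, pin2, pin3, pin4, pin5 only 3 to 5 are there at a start; the rules pass over those that are not, and their reading is None.
At some moment in a run one of tub may be knocked a few centimetres aside while the robot is not near it.
Once in a run the grip may slacken for a moment while it holds something.
It also fails if it takes over 210 s, if anything falls off the work surface, if the arm or the gripper's body presses on something with over 40 N, if the wrist force passes 120 N, or if a joint passes its speed limit or range.

## Working session

There is one attempt and no reset: what is moved stays moved. The work goes in short steps, Python scripts to look and compute and a shell command to move; the robot and the scene stay as the last step left them, time stands still between calls to the robot, and variables do not carry over. Pictures are saved under pics/ and viewed, at most 14 in all, crops included, and the job is handed in when it is done.

```bash
ls; mkdir -p pics; python3 - <<'E'
from plant import bot, imaging, sign_off
import cv2
s=bot.state();print(s)
for n in("scene","top"):
    print(n,imaging.calibration(n)); cv2.imwrite(f"pics/{n}0.png",imaging.capture(n)[:,:,::-1])
E
```

```text
jog.py
pics
plant.py
{'time': 0.0, 'joint_positions': array([ 1.23683113,  0.53719475, -0.00441217,  1.53886898,  0.00259946,
        1.06729326, -0.07122189]), 'qvel': array([-7.55050148e-04,  8.85278785e-04,  2.02289951e-03, -1.30049978e-04,
       -2.77177129e-05, -1.92822434e-03,  5.41628504e-04]), 'effort': array([-1.00038990e-04, -5.83394158e+01,  1.04855094e+00, -2.59111387e+01,
        1.24247125e-02,  9.27561661e-03,  3.99315098e-06]), 'position': array([ 0.17178574, -0.62626789,  0.2490964 ]), 'eef_rot': array([-8.59178979e-04,  9.91048916e-01,  1.33496344e-01, -1.87340690e-04]), 'force': array([-0.52145194,  0.08228863,  0.51659388]), 'ft_torque': array([-0.04005188,  0.00925214,  0.01630907]), 'gripper_force': 0.0, 'gripper_width': 0.08560451218866476}
scene {'camera_matrix': array([[395.42259612,   0.        , 318.17349698],
       [  0.        , 395.42259612, 204.27949446],
       [  0.        ,   0.        ,   1.        ]]), 'origin': array([1.07240793, 0.43150542, 0.67412708]), 'attitude': array([-0.14921024,  0.35506643,  0.84436874, -0.37243195])}
top {'camera_matrix': array([[506.11266799,   0.        , 319.71570543],
       [  0.        , 506.11266799, 194.41079191],
       [  0.        ,   0.        ,   1.        ]]), 'origin': array([ 0.47244177, -0.00969877,  1.4099974 ]), 'attitude': array([ 0.03886845, -0.70128622,  0.711217  , -0.02927902])}
```

View pics/top0.png

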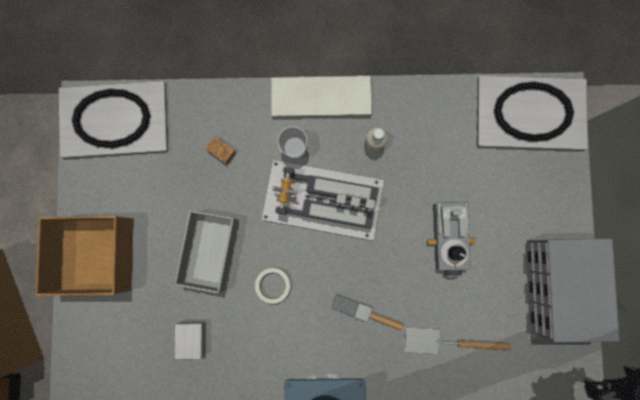

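View pics/scene0.png

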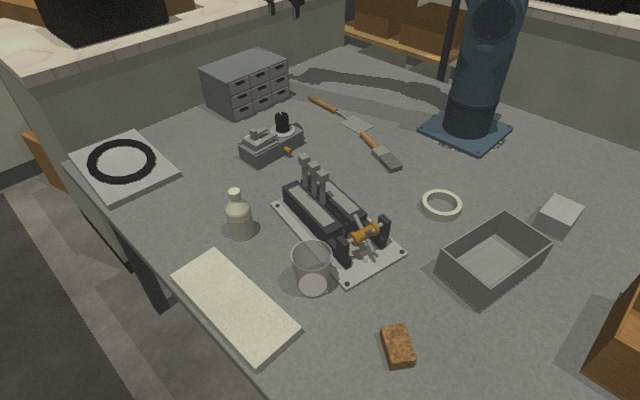

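The top view shows the mould around (325,200), turnbuckle at (286,190), tub around (208,252), regulator around (453,240), cup at (293,143) and bottle at (376,140). At least three pins are visible, so I'll enlarge the image.

```bash
python3 - <<'E'
import cv2,numpy as np
t=cv2.imread("pics/top0.png");s=cv2.imread("pics/scene0.png")
a=cv2.resize(t[155:245,260:390],None,fx=5,fy=5,interpolation=cv2.INTER_CUBIC)[:, :]
cv2.imwrite("pics/c1.png",a)
b=cv2.resize(t[195:280,420:485],None,fx=6,fy=6,interpolation=cv2.INTER_CUBIC)
c=cv2.resize(s[105:170,230:310],None,fx=5,fy=5,interpolation=cv2.INTER_CUBIC)
o=np.zeros((510,800,3),np.uint8);o[:510,:390]=b;o[:325,395:795]=c
cv2.imwrite("pics/c2.png",o)
E
```

```text
(no output)
```

View pics/c1.png

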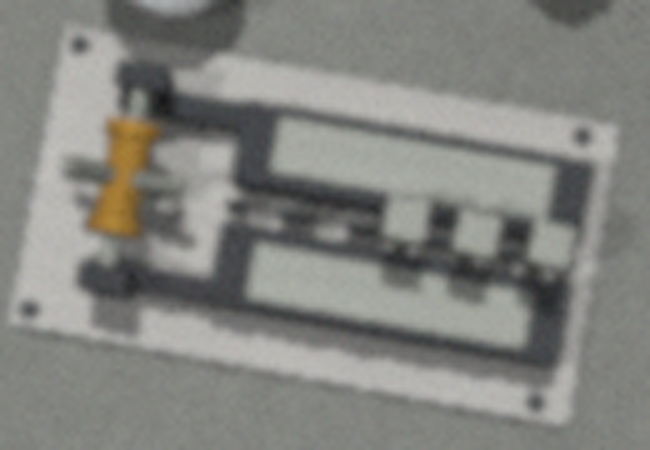

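View pics/c2.png

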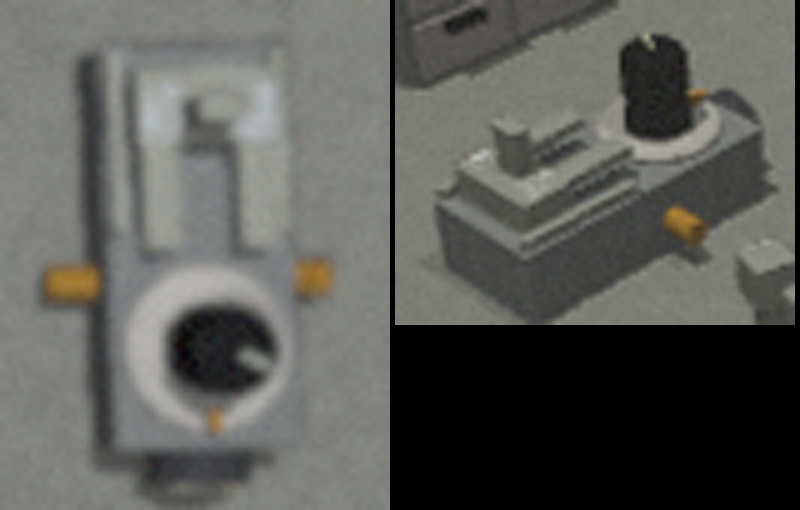

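Three pins stand at about pockets 0, -38 and -76 in the crop. The knob pointer faces right and slightly down, and the brass mark is at full-image pixel (455.8,265), near the regulator's -x. Next I'll write helpers and measure.

```bash
cat > h.py <<'E'
from plant import bot, imaging, sign_off
import cv2,numpy as np
from scipy.spatial.transform import Rotation as R
def q2R(q): return R.from_quat(np.r_[q[1:],q[0]])
def ray(c,p,fish=False):
    K=c["camera_matrix"];v=np.array([(p[0]-K[0,2])/K[0,0],(p[1]-K[1,2])/K[1,1],1.])
    if fish:
        r=np.hypot(v[0],v[1]);v=np.array([v[0]/r*np.sin(r),v[1]/r*np.sin(r),np.cos(r)]) if r>1e-9 else np.array([0,0,1.])
    return np.array(c["origin"]),q2R(c["attitude"]).apply(v)
def plane(c,p,z,fish=False):
    o,d=ray(c,p,fish);return o+d*(z-o[2])/d[2]
def tri(*rays):
    A=sum(np.eye(3)-np.outer(d,d)/(d@d) for o,d in rays);b=sum((np.eye(3)-np.outer(d,d)/(d@d))@o for o,d in rays)
    return np.linalg.solve(A,b)
def proj(c,P,fish=False):
    K=c["camera_matrix"];v=q2R(c["attitude"]).inv().apply(np.array(P)-c["origin"])
    if fish:
        t=np.arctan2(np.hypot(v[0],v[1]),v[2]);k=t/np.hypot(v[0],v[1])
    else:k=1/v[2]
    return np.array([K[0,0]*v[0]*k+K[0,2],K[1,1]*v[1]*k+K[1,2]])
def go(p,yaw):
    """tool-axis shift and turn to reach p, tool down, closing line (tool y) at world angle yaw (mod pi)"""
    s=bot.state();M=q2R(s["eef_rot"]);best=None
    for k in(0,1):
        a=yaw+k*np.pi;y=np.array([np.cos(a),np.sin(a),0]);z=np.array([0,0,-1.]);x=np.cross(y,z)
        rv=(M.inv()*R.from_matrix(np.c_[x,y,z])).as_rotvec()
        if best is None or np.linalg.norm(rv)<np.linalg.norm(best):best=rv
    print("t%.1f shift"%s["time"],M.inv().apply(np.array(p)-s["position"]).round(4),"turn",best.round(3),"q7 %.2f"%s["joint_positions"][6])
E
cat > m.py <<'E'
# first measured values (rough)
E
python3 - <<'E'
from h import *
T=imaging.calibration("top")
f=lambda u,v,s,ox,oy,z:plane(T,(ox+(u+.5)/s-.5,oy+(v+.5)/s-.5),z)[:2]
C=np.array([f(*p,5,260,155,.010) for p in[(67,25),(617,125),(570,422),(10,325)]])
print(C.round(3).tolist(),np.linalg.norm(C-np.roll(C,-1,0),axis=1))
# corners: (+x,+y205),(+x,-110),(-x,-110),(-x,+205)
L=np.array([[.085,.205],[.085,-.110],[-.085,-.110],[-.085,.205]])
r,_=R.align_vectors(np.c_[C-C.mean(0),np.zeros(4)],np.c_[L-L.mean(0),np.zeros(4)])
yaw=r.as_rotvec()[2];o=C.mean(0)-r.apply([0,.0475,0])[:2];print("mould",o,yaw)
for p in[(408,218),(477,235),(551,245)]:
    q=f(*p,5,260,155,.140);print("pin",q,r.inv().apply(np.r_[q-o,0]))
q=f(125,178,5,260,155,.087);print("tb",q,r.inv().apply(np.r_[q-o,0]))
k=f(221,345,6,420,195,.102);m=f(215,420,6,420,195,.060);pt=f(258,362,6,420,195,.102)
tab=f(225,108,6,420,195,.101);fl=f(73,283,6,420,195,.03);fr=f(316,277,6,420,195,.03)
print("knob",k,"mark",m,np.linalg.norm(m-k),"ptr",pt,"tab",tab,"fit",fl,fr)
for p in[(0.5,0,0),(.6,.1,0)]:print(proj(T,p))
img=cv2.imread("pics/top0.png")
tc=[(193,212),(238,215),(218,293),(177,285)]
print("tub rim",[plane(T,p,.08)[:2].round(3).tolist() for p in tc])
print("cup",plane(T,(294,138),.1),"bot",plane(T,(377,132),.13))
E
```

```text
[[0.708, 0.138], [0.647, -0.168], [0.483, -0.138], [0.54, 0.17]] [0.312232   0.16696033 0.3139259  0.17073438]
mould [ 0.58540017 -0.04617718] -0.1897630733255956
pin [ 0.58501068 -0.04724518] [-0.00018105 -0.00112229  0.        ]
pin [ 0.57591835 -0.08178525] [-0.002595   -0.03675739  0.        ]
pin [ 0.57033565 -0.11884367] [-0.00108729 -0.07420361  0.        ]
tb [0.61301707 0.09965399] [-0.00038644  0.14842262  0.        ]
knob [ 0.44567477 -0.34057177] mark [ 0.41213715 -0.34728683] 0.03420327389640612 ptr [ 0.4382727  -0.35599671] tab [ 0.54684725 -0.34651276] fit [ 0.47285545 -0.29336573] [ 0.47408168 -0.40263262]
[323.31054615 233.39412201]
[287.0953362  198.07074176]
tub rim [[0.559, 0.343], [0.55, 0.224], [0.348, 0.275], [0.37, 0.383]]
cup [0.74935314 0.07289997 0.1       ] bot [ 0.75516633 -0.14238148  0.13      ]
```

```bash
cat > m.py <<'E'
from h import *
MO=np.array([.5854,-.0462,0]);MY=-.190
MR=R.from_rotvec([0,0,MY])
mw=lambda x,y,z:MO+MR.apply([x,y,z])
E
python3 - <<'E'
from m import *
go(mw(0,-.038,.25),MY)
E
```

```text
t0.1 shift [ 5.356e-01 -4.159e-01 -2.000e-04] turn [-1.000e-03 -1.000e-03 -1.113e+00] q7 -0.07
```

```bash
R='[0.085,0.0487,-0.0378,0,0,0,0]'; python3 jog.py '[[0.085,0.0487,-0.0378,0,0,0,0],[0.085,0.0487,-0.0378,0,0,0,0],[0.085,0.0487,-0.0378,0,0,0,0],[0.085,0.0487,-0.0378,0,0,0,0],[0.085,0.0487,-0.0378,0,0,0,0],[0.085,0.0487,-0.0378,0,0,0,0],[0.085,0.0487,-0.0378,0,0,0,0],[0.085,0.0487,-0.0378,0,0,0,0]]'; python3 jog.py '[[0.085,0.0487,-0.0378,0,0,0,0],[0.085,0.0487,-0.0378,0,0,0,0],[0.085,0.0487,-0.0378,0,0,-0.185,0],[0.05,0,0,0,0,0,-0.185],[0.05,0,0,0,0,0,-0.185],[0.05,0,0,0,0,0,-0.185]]' 
```

```text
time: 1.1
position: [0.4684, -0.2304, 0.2499]
eef_rot: [0.0, 0.991, 0.133, -0.0]
force: [0.7, 0.1, -0.3]
gripper_width: 0.0854
gripper_force: 0.0
time: 1.85
position: [0.5784, -0.0838, 0.2492]
eef_rot: [-0.014, 0.911, 0.401, -0.092]
force: [0.8, -1.0, -0.3]
gripper_width: 0.0502
gripper_force: 0.0
```

I put one turn in the wrong column (ry) and tilted the tool. I'll work out the correction.

```bash
python3 - <<'E'
from m import *
go(mw(0,0,.22),MY)
E
```

```text
t1.9 shift [ 0.0368 -0.0175  0.0256] turn [-0.14   0.126 -0.55 ] q7 -0.87
```

```bash
python3 jog.py '[[0.05,0,0,0,-0.035,0.0315,-0.1375],[0.05,0,0,0,-0.035,0.0315,-0.1375],[0.05,0,0,0,-0.035,0.0315,-0.1375],[0.05,0,0,0,-0.035,0.0315,-0.1375],[0.05,0,0,0,0,0,0]]'; python3 - <<'E'
from m import *
go(mw(0,0,.22),MY)
c=imaging.calibration("wrist");print(c)
im=imaging.capture("wrist");cv2.imwrite("pics/w1.png",im[:,:,::-1])
for y in(0,-.038,-.076):print(proj(c,mw(0,y,.14),True))
E
```

```text
time: 2.48
position: [0.5777, -0.0849, 0.2497]
eef_rot: [0.001, 0.774, 0.633, -0.0]
force: [-0.7, 0.6, -0.4]
gripper_width: 0.0503
gripper_force: 0.0
t2.5 shift [ 0.0395 -0.0001  0.0296] turn [ 0.     0.001 -0.009] q7 -0.34
{'camera_matrix': array([[309.70691629,   0.        , 317.68994184],
       [  0.        , 309.70691629, 197.33861609],
       [  0.        ,   0.        ,   1.        ]]), 'origin': array([ 0.59234548, -0.01685274,  0.37373156]), 'attitude': array([ 0.13724986,  0.98552961, -0.09849511, -0.01387713])}
[316.46988669 151.33735451]
[316.96113676 199.47132583]
[317.42249997 243.63317717]
```

View pics/w1.png

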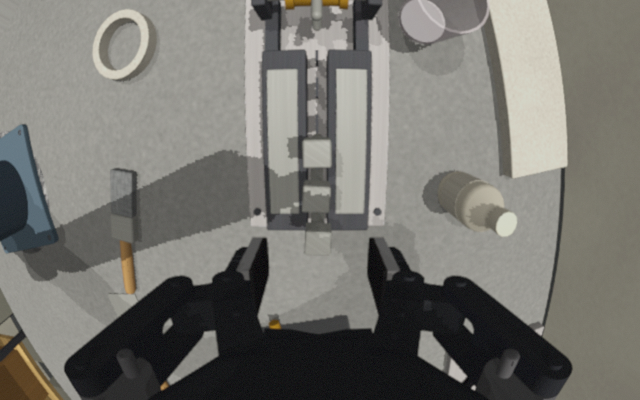

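The wrist view shows three heads at (316,152), (317,197) and (317,243). These match the predictions, the head sides are aligned with the mould, and the two upper pockets are empty. I'll descend on pin 0.

```bash
python3 jog.py '[[0.05,0.0395,0,0.03,0,0,-0.009],[0.05,0,0,0.046,0,0,0],[0.05,0,0,0.046,0,0,0],[0.05,0,0,0,0,0,0],[0.01,0,0,0,0,0,0],[0.01,0,0,0,0,0,0],[0.01,0,0,0,0,0,0],[0.01,0,0,0,0,0,0]]' 50; python3 - <<'E'
from m import *
T=imaging.calibration("top");im=imaging.capture("top")
hsv=cv2.cvtColor(im,cv2.COLOR_RGB2HSV)
g=cv2.GaussianBlur(cv2.cvtColor(im,cv2.COLOR_RGB2GRAY),(3,3),0)
print(g[250,190:236:3],g[330,200:240:5])
go(mw(0,0,.128),MY)
E
```

```text
time: 3.52
position: [0.5881, -0.0453, 0.1302]
eef_rot: [0.002, 0.77, 0.638, 0.002]
force: [-1.2, 0.8, 6.5]
gripper_width: 0.0213
gripper_force: 50.0
[ 85 141 146 174 176 177 176 173 174 173 173 176 141  64  67 116] [158  83 122 137 135 136 135 134]
t3.6 shift [-0.0013 -0.0024  0.0021] turn [0.005 0.    0.002] q7 -0.48
```

```bash
cat >> m.py <<'E'
def tub(im=None):
    im=imaging.capture("top") if im is None else im
    g=cv2.GaussianBlur(cv2.cvtColor(im,cv2.COLOR_RGB2GRAY),(3,3),0)
    m=(g>158).astype(np.uint8);m[:190]=0;m[310:]=0;m[:,:150]=0;m[:,262:]=0
    m=cv2.morphologyEx(m,cv2.MORPH_CLOSE,np.ones((7,7)))
    n,l,st,ce=cv2.connectedComponentsWithStats(m);i=1+np.argmax(st[1:,4])
    cs,_=cv2.findContours((l==i).astype(np.uint8),cv2.RETR_EXTERNAL,cv2.CHAIN_APPROX_NONE)
    r=cv2.minAreaRect(cs[0]);T=imaging.calibration("top")
    b=np.array([plane(T,p,.005)[:2] for p in cv2.boxPoints(r)])
    e=np.roll(b,-1,0)-b;L=np.linalg.norm(e,axis=1);d=e[np.argmax(L)];d=d*np.sign(d[0])
    print("tub floor area",st[i,4],"centre",b.mean(0).round(4),"size",L.round(3)[:2],"yaw %.3f"%np.arctan2(d[1],d[0]),"px",r[0])
    return b.mean(0),np.arctan2(d[1],d[0])
E
python3 jog.py '[[0.01,0,0,-0.02,0,0,0],[0.01,0,0,-0.06,0,0,0],[0.01,0,0,-0.06,0,0,0],[0.01,0,0,0,0,0,0]]'; python3 - <<'E'
from m import *
im=cv2.imread("pics/top0.png")[:,:,::-1]
tub(im.copy());c,y=tub()
r=R.from_rotvec([0,0,y])
E
```

```text
time: 4.08
position: [0.5893, -0.0449, 0.2747]
eef_rot: [0.005, 0.77, 0.638, 0.004]
force: [0.6, 0.5, -1.7]
gripper_width: 0.021
gripper_force: 49.5
tub floor area 1396 centre [0.4537 0.311 ] size [0.155 0.071] yaw -0.190 px (211.13462829589844, 251.826904296875)
tub floor area 1528 centre [0.4533 0.3117] size [0.158 0.075] yaw -0.190 px (210.9038543701172, 251.98077392578125)
```

```bash
cat >> m.py <<'E'
TC=np.array([.456,.305,0]);TR=R.from_rotvec([0,0,-.2])
tw=lambda x,y,z:TC+TR.apply([x,y,z])
E
python3 - <<'E'
from m import *
go(tw(.055,0,.26),MY)
E
```

```text
t4.1 shift [ 0.319  -0.1397  0.0104] turn [0.007 0.    0.002] q7 -0.40
```

```bash
python3 jog.py '[[0.01,0.0532,-0.0233,0,0,0,0],[0.01,0.0532,-0.0233,0,0,0,0],[0.01,0.0532,-0.0233,0,0,0,0],[0.01,0.0532,-0.0233,0,0,0,0],[0.01,0.0532,-0.0233,0,0,0,0],[0.01,0.0532,-0.0233,0.01,0,0,0],[0.01,0,0,0,0,0,0]]'; python3 - <<'E'
from m import *
go(tw(.055,0,.128),MY)
E
```

```text
time: 5.0
position: [0.5041, 0.2996, 0.2563]
eef_rot: [-0.001, 0.767, 0.641, -0.001]
force: [-0.5, -0.6, -1.4]
gripper_width: 0.0212
gripper_force: 49.4
t5.0 shift [-0.0045  0.007   0.1283] turn [-0.003 -0.     0.012] q7 -1.04
```

```bash
python3 jog.py '[[0.01,-0.004,-0.006,0.06,0,0,0],[0.01,0,0,0.06,0,0,0],[0.01,0,0,0.008,0,0,0],[0.01,0,0,0,0,0,0],[0.05,0,0,0,0,0,0],[0.05,0,0,0,0,0,0],[0.05,0,0,-0.06,0,0,0],[0.05,0,0,-0.06,0,0,0]]'; python3 - <<'E'
from m import *
go(mw(0,-.038,.25),MY)
E
```

```text
time: 6.0
position: [0.5016, 0.2915, 0.2518]
eef_rot: [0.001, 0.77, 0.638, 0.0]
force: [1.3, 0.2, -0.1]
gripper_width: 0.0505
gripper_force: 0.0
t6.0 shift [-0.3542  0.145   0.0022] turn [0.002 0.    0.003] q7 -1.05
```

```bash
python3 jog.py '[[0.05,-0.0506,0.0207,0,0,0,0],[0.05,-0.0506,0.0207,0,0,0,0],[0.05,-0.0506,0.0207,0,0,0,0],[0.05,-0.0506,0.0207,0,0,0,0],[0.05,-0.0506,0.0207,0,0,0,0],[0.05,-0.0506,0.0207,0,0,0,0],[0.05,-0.0506,0.0207,0,0,0,0],[0.05,0,0,0,0,0,0]]'; python3 - <<'E'
from m import *
go(mw(0,-.038,.129),MY)
im=imaging.capture("top");tub(im);cv2.imwrite("pics/t1.png",cv2.resize(im[180:310,150:270,::-1],None,fx=4,fy=4))
E
```

```text
time: 7.0
position: [0.5786, -0.0897, 0.2507]
eef_rot: [0.002, 0.773, 0.635, -0.0]
force: [0.3, 1.1, -0.4]
gripper_width: 0.0499
gripper_force: 0.0
t7.0 shift [ 0.0064 -0.002   0.1217] turn [ 0.003  0.003 -0.006] q7 -0.34
tub floor area 1332 centre [0.4533 0.3117] size [0.159 0.075] yaw -0.190 px (210.90386962890625, 251.98077392578125)
```

View pics/t1.png

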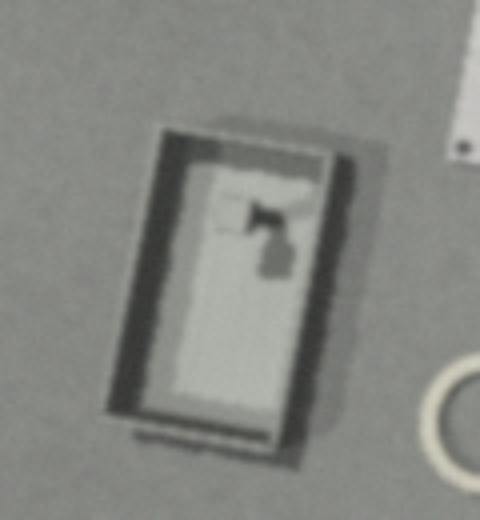

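The first pin stands in the tub near its +x end, with its head at crop pixel (235,213). Next is the second pin.

```bash
python3 jog.py '[[0.05,0.0064,-0.002,0.06,0,0,0],[0.05,0,0,0.061,0,0,0],[0.05,0,0,0,0,0,0],[0.01,0,0,0,0,0,0],[0.01,0,0,0,0,0,0],[0.01,0,0,0,0,0,0],[0.01,0,0,0,0,0,0]]' 50;python3 jog.py '[[0.01,0,0,-0.02,0,0,0],[0.01,0,0,-0.06,0,0,0],[0.01,0,0,-0.055,0,0,0],[0.01,0,0,0,0,0,0]]'; python3 - <<'E'
from m import *
tub();go(tw(0,0,.26),MY)
E
```

```text
time: 7.92
position: [0.5794, -0.0765, 0.1323]
eef_rot: [0.002, 0.77, 0.638, 0.002]
force: [-1.1, 0.5, 6.5]
gripper_width: 0.0211
gripper_force: 48.5
time: 8.43
position: [0.5807, -0.0766, 0.2711]
eef_rot: [0.005, 0.77, 0.638, 0.004]
force: [-0.5, -0.5, -2.2]
gripper_width: 0.021
gripper_force: 49.8
tub floor area 1318 centre [0.4533 0.3115] size [0.158 0.076] yaw -0.196 px (210.9776153564453, 251.96600341796875)
t8.5 shift [ 0.3523 -0.192   0.0062] turn [0.008 0.001 0.003] q7 -0.35
```

```bash
python3 jog.py '[[0.01,0.0503,-0.0274,0,0,0,0],[0.01,0.0503,-0.0274,0,0,0,0],[0.01,0.0503,-0.0274,0,0,0,0],[0.01,0.0503,-0.0274,0,0,0,0],[0.01,0.0503,-0.0274,0,0,0,0],[0.01,0.0503,-0.0274,0,0,0,0],[0.01,0.0503,-0.0274,0,0,0,0],[0.01,0,0,0,0,0,0]]'; python3 - <<'E'
from m import *
go(tw(0,0,.128),MY)
E
```

```text
time: 9.48
position: [0.4508, 0.3099, 0.2635]
eef_rot: [-0.001, 0.767, 0.641, 0.0]
force: [0.0, -0.8, -1.0]
gripper_width: 0.021
gripper_force: 49.7
t9.5 shift [-0.0041  0.0061  0.1354] turn [-0.001 -0.001  0.012] q7 -1.12
```

```bash
python3 jog.py '[[0.01,-0.002,0.003,0.06,0,0,0],[0.01,0,0,0.06,0,0,0],[0.01,0,0,0.011,0,0,0],[0.01,0,0,0,0,0,0],[0.05,0,0,0,0,0,0],[0.05,0,0,0,0,0,0],[0.05,0,0,-0.06,0,0,0],[0.05,0,0,-0.06,0,0,0]]'; python3 jog.py '[[0.05,-0.0526,0.0225,0,0,0,0],[0.05,-0.0526,0.0225,0,0,0,0],[0.05,-0.0526,0.0225,0,0,0,0],[0.05,-0.0526,0.0225,0,0,0,0],[0.05,-0.0526,0.0225,0,0,0,0],[0.05,-0.0526,0.0225,0,0,0,0],[0.05,-0.0526,0.0225,0,0,0,0],[0.05,-0.02,0.0225,0,0,0,0]]';python3 jog.py '[[0.05,0,0,0,0,0,0]]'; python3 - <<'E'
from m import *
tub();go(mw(0,-.076,.13),MY)
E
```

```text
time: 10.48
position: [0.4569, 0.3024, 0.2548]
eef_rot: [0.001, 0.77, 0.638, 0.0]
force: [1.2, 0.5, -0.3]
gripper_width: 0.0498
gripper_force: 0.0
time: 11.48
position: [0.5617, -0.1173, 0.2542]
eef_rot: [0.002, 0.772, 0.636, -0.0]
force: [0.7, 0.5, -0.3]
gripper_width: 0.0504
gripper_force: 0.0
time: 11.6
position: [0.5626, -0.1153, 0.2539]
eef_rot: [0.002, 0.771, 0.636, 0.001]
force: [0.1, 0.5, -0.5]
gripper_width: 0.0503
gripper_force: 0.0
tub floor area 1150 centre [0.4533 0.3117] size [0.158 0.075] yaw -0.190 px (210.9038543701172, 251.98077392578125)
t11.7 shift [-0.0059  0.0101  0.1238] turn [0.003 0.    0.001] q7 -0.28
```

```bash
python3 jog.py '[[0.05,-0.0059,0.0101,0.06,0,0,0],[0.05,0,0,0.062,0,0,0],[0.05,0,0,0,0,0,0],[0.01,0,0,0,0,0,0],[0.01,0,0,0,0,0,0],[0.01,0,0,0,0,0,0],[0.01,0,0,0,0,0,0]]' 50;python3 jog.py '[[0.01,0,0,-0.02,0,0,0],[0.01,0,0,-0.06,0,0,0],[0.01,0,0,-0.055,0,0,0],[0.01,0,0,0,0,0,0]]'; python3 - <<'E'
from m import *
tub();go(tw(-.055,0,.26),MY)
E
```

```text
time: 12.52
position: [0.5722, -0.1201, 0.1344]
eef_rot: [0.002, 0.77, 0.638, 0.002]
force: [-1.3, 1.4, 6.6]
gripper_width: 0.0215
gripper_force: 48.9
time: 13.02
position: [0.5739, -0.1202, 0.2733]
eef_rot: [0.006, 0.77, 0.638, 0.004]
force: [0.4, -0.3, -0.9]
gripper_width: 0.0215
gripper_force: 49.4
tub floor area 1156 centre [0.453  0.3115] size [0.159 0.076] yaw -0.190 px (210.9807891845703, 252.09616088867188)
t13.1 shift [ 0.397  -0.2484  0.0076] turn [0.008 0.001 0.003] q7 -0.27
```

.468 m: eight rows of (.0496,-.031).

```bash
python3 jog.py '[[0.01,0.0496,-0.031,0,0,0,0],[0.01,0.0496,-0.031,0,0,0,0],[0.01,0.0496,-0.031,0,0,0,0],[0.01,0.0496,-0.031,0,0,0,0],[0.01,0.0496,-0.031,0,0,0,0],[0.01,0.0496,-0.031,0,0,0,0],[0.01,0.0496,-0.031,0,0,0,0],[0.01,0.0496,-0.031,0,0,0,0]]'; python3 jog.py '[[0.01,0,0,0,0,0,0],[0.01,0,0,0,0,0,0]]'; python3 - <<'E'
from m import *
go(tw(-.055,0,.134),MY)
E
```

```text
time: 14.08
position: [0.3994, 0.3167, 0.2651]
eef_rot: [0.001, 0.77, 0.638, -0.0]
force: [0.7, -0.3, -1.5]
gripper_width: 0.0211
gripper_force: 49.2
time: 14.32
position: [0.4005, 0.3148, 0.2649]
eef_rot: [0.001, 0.77, 0.638, -0.001]
force: [0.7, 0.5, 0.2]
gripper_width: 0.0212
gripper_force: 49.3
t14.3 shift [0.0017 0.0013 0.1309] turn [0.001 0.002 0.003] q7 -1.19
```

```bash
python3 jog.py '[[0.01,0.0017,0.0013,0.06,0,0,0],[0.01,0,0,0.06,0,0,0],[0.01,0,0,0.011,0,0,0],[0.01,0,0,0,0,0,0],[0.05,0,0,0,0,0,0],[0.05,0,0,0,0,0,0],[0.05,0,0,-0.06,0,0,0],[0.05,0,0,-0.06,0,0,0]]'; python3 - <<'E'
from m import *
go(mw(0,.04,.25),MY)
E
```

```text
time: 15.32
position: [0.4021, 0.3172, 0.2567]
eef_rot: [0.001, 0.77, 0.638, 0.0]
force: [0.8, 0.2, -0.1]
gripper_width: 0.0502
gripper_force: 0.0
t15.3 shift [-0.283   0.2478  0.0071] turn [0.002 0.    0.003] q7 -1.21
```

```bash
python3 jog.py '[[0.05,-0.0404,0.0354,0,0,0,0],[0.05,-0.0404,0.0354,0,0,0,0],[0.05,-0.0404,0.0354,0,0,0,0],[0.05,-0.0404,0.0354,0,0,0,0],[0.05,-0.0404,0.0354,0,0,0,0],[0.05,-0.0404,0.0354,0,0,0,0],[0.0,-0.0404,0.0354,0,0,0,0],[0.0,0,0,0,0,0,0]]'; python3 jog.py '[[0,0,0,0,0,0,0],[0,0,0,0,0,0,0]]'; python3 - <<'E'
from m import *
im=imaging.capture("top");tub(im)
go(mw(0,.04,.25),MY)
c=imaging.calibration("wrist");w=imaging.capture("wrist");S=imaging.capture("scene")
print(proj(c,mw(0,.15,.075),True),proj(c,mw(0,.15,.12),True),proj(imaging.calibration("scene"),mw(0,.15,.075)))
u,v=proj(imaging.calibration("scene"),mw(0,.15,.075)).astype(int)
o=np.zeros((560,800,3),np.uint8)
o[:400,:400]=cv2.resize(im[190:310,155:275],(400,400));o[:400,400:]=cv2.resize(S[v-50:v+50,u-50:u+50],(400,400),interpolation=cv2.INTER_CUBIC)
cv2.imwrite("pics/t2.png",o[:400,:,::-1]);cv2.imwrite("pics/w2.png",w[:,:,::-1]);cv2.imwrite("pics/s2.png",S[:,:,::-1])
print(u,v)
E
```

```text
time: 16.32
position: [0.5949, -0.0124, 0.2556]
eef_rot: [0.002, 0.773, 0.635, 0.0]
force: [0.8, 0.6, -0.9]
gripper_width: 0.0144
gripper_force: 0.0
time: 16.58
position: [0.5926, -0.005, 0.2555]
eef_rot: [0.001, 0.769, 0.639, 0.001]
force: [0.4, -0.2, -0.1]
gripper_width: 0.0002
gripper_force: 0.0
tub floor area 823 centre [0.414  0.3157] size [0.121 0.075] yaw -0.190 px (209.34617614746094, 266.26922607421875)
t16.6 shift [-0.0017  0.0006  0.0054] turn [0.002 0.    0.005] q7 -0.50
[317.77528048  72.58574015] [317.85620059  65.86124056] [364.33628819 233.74912955]
364 233
```

View pics/t2.png

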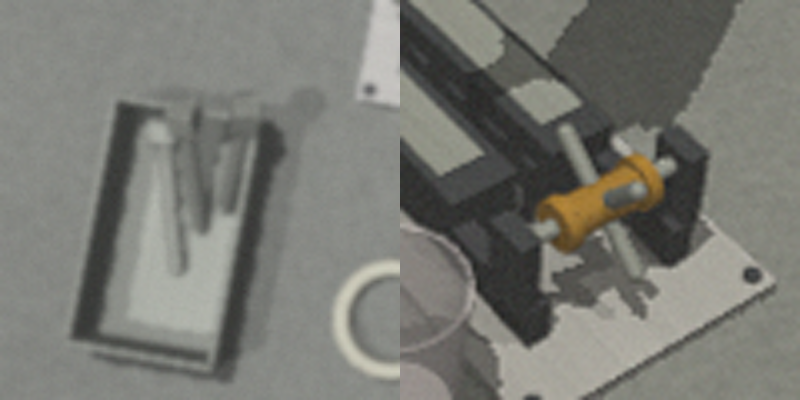

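View pics/w2.png

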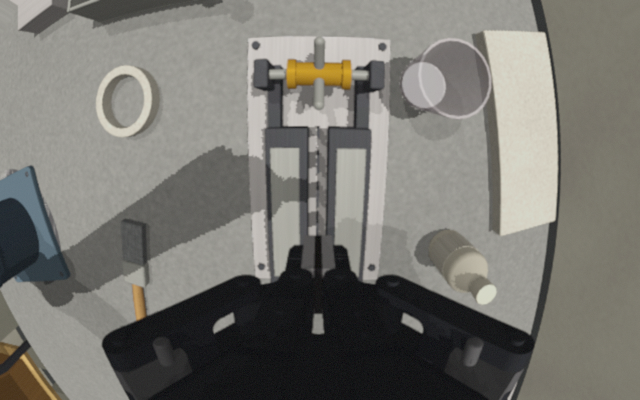

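All three pins have toppled and lean against the tub's +x end wall, with their middles inside, and the tub is in place. The turnbuckle centre is at wrist pixel (319,73). Its spoke tips in the scene crop are at about (565,128), (625,190) and (640,275), so I'll get the angle from those.

```bash
python3 - <<'E'
from m import *
c=imaging.calibration("scene")
for t in np.arange(0,.9,.1):
    o=[]
    for k in range(3):
        a=t+(k-1)*np.pi/2
        p=proj(c,mw(0,.15+.045*np.sin(a),.075+.045*np.cos(a)));o+=list(((p-[314,183])*4+[400,0]).round().astype(int))
    print("%.1f"%t,o)
print(((proj(c,mw(0,.15,.075))-[314,183])*4+[400,0]))
E
```

```text
0.0 [np.int64(548), np.int64(152), np.int64(607), np.int64(141), np.int64(659), np.int64(257)]
0.1 [np.int64(548), np.int64(147), np.int64(613), np.int64(147), np.int64(658), np.int64(263)]
0.2 [np.int64(549), np.int64(141), np.int64(619), np.int64(153), np.int64(656), np.int64(268)]
0.3 [np.int64(551), np.int64(137), np.int64(624), np.int64(159), np.int64(654), np.int64(272)]
0.4 [np.int64(553), np.int64(133), np.int64(630), np.int64(167), np.int64(651), np.int64(276)]
0.5 [np.int64(556), np.int64(129), np.int64(635), np.int64(174), np.int64(648), np.int64(278)]
0.6 [np.int64(559), np.int64(127), np.int64(639), np.int64(182), np.int64(644), np.int64(280)]
0.7 [np.int64(563), np.int64(125), np.int64(644), np.int64(190), np.int64(640), np.int64(282)]
0.8 [np.int64(567), np.int64(123), np.int64(648), np.int64(199), np.int64(636), np.int64(282)]
[601.34515275 202.99651819]
```

Spoke angle θ is about 0.7. First I'll push the leaning upper spoke on from above with closed fingers, then repeat with arc pushes.

```bash
python3 - <<'E'
from m import *
go(mw(0,.153,.16),MY)
E
python3 jog.py '[[0,0.0555,0,0,0,0,0],[0,0.0555,0,0.04,0,0,0],[0,0,0,0.055,0,0,0],[0,0,0,0,0,0,0],[0,0,0,0,0,0,0]]'; python3 - <<'E'
from m import *
go(mw(0,.153,.149),MY)
E
```

```text
t16.7 shift [0.1119 0.0008 0.0952] turn [0.002 0.001 0.005] q7 -0.50
time: 17.35
position: [0.6139, 0.0971, 0.1651]
eef_rot: [0.001, 0.77, 0.638, 0.001]
force: [0.5, -1.0, 0.4]
gripper_width: 0.0005
gripper_force: 0.0
t17.4 shift [ 0.0069 -0.0009  0.0161] turn [0.003 0.    0.002] q7 -0.73
```

```bash
python3 jog.py '[[0,0.006,0,0.016,0,0,0],[0,0.003,0,0.012,0,0,0],[0,0.004,0,0.012,0,0,0],[0,0.003,0,0.01,0,0,0],[0,0,0,0,0,0,0],[0,0,0,0,0,0,0]]'; python3 - <<'E'
from m import *
go(mw(0,.163,.115),MY)
E
```

```text
time: 18.1
position: [0.6157, 0.1131, 0.113]
eef_rot: [0.001, 0.77, 0.638, -0.0]
force: [0.1, -0.2, 0.1]
gripper_width: -0.0001
gripper_force: 0.0
t18.1 shift [ 0.0009  0.0003 -0.002 ] turn [0.001 0.001 0.003] q7 -0.79
```

```bash
python3 jog.py '[[0,-0.002,0,-0.05,0,0,0],[0,-0.02,0,0,0,0,0],[0,-0.036,0,0,0,0,0],[0,0,0,0,0,0,0],[0,0,0,0.0,0,0,0]]'; python3 - <<'E'
from m import *
go(mw(0,.103,.118),MY)
S=imaging.capture("scene");c=imaging.calibration("scene")
cv2.imwrite("pics/s3.png",cv2.resize(S[183:283,314:414,::-1],(400,400),interpolation=cv2.INTER_CUBIC))
E
```

```text
time: 18.73
position: [0.6049, 0.0562, 0.1631]
eef_rot: [0.001, 0.77, 0.638, 0.0]
force: [-0.4, -0.0, 0.4]
gripper_width: 0.0
gripper_force: 0.0
t18.7 shift [-0.0012  0.0001  0.0451] turn [0.001 0.    0.002] q7 -0.67
```

View pics/s3.png

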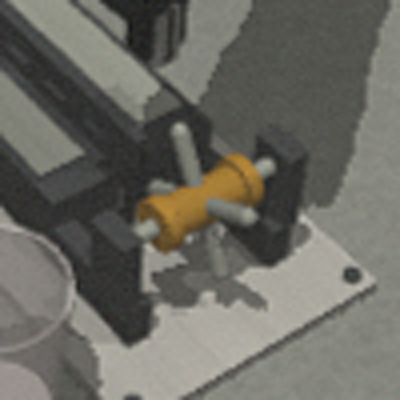

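The rear spoke tip is at crop (180,128) and the front one at (252,213), so θ is about 1.0, as planned. Next I descend behind the rear spoke and push along the arc.

```bash
python3 jog.py '[[0,-0.001,0,0.025,0,0,0],[0,0,0,0.02,0,0,0],[0,0,0,0,0,0,0],[0,0,0,0,0,0,0]]'; python3 jog.py '[[0,0.008,0,0,0,0,0],[0,0.010,0,-0.007,0,0,0],[0,0.013,0,-0.003,0,0,0],[0,0.011,0,0,0,0,0],[0,0.010,0,0.004,0,0,0],[0,0.005,0,0.004,0,0,0],[0,0.004,0,0.005,0,0,0],[0,0,0,0,0,0,0]]';python3 jog.py '[[0,0,0,0,0,0,0]]'; python3 - <<'E'
from m import *
go(mw(0,.164,.115),MY)
E
```

```text
time: 19.27
position: [0.6053, 0.0557, 0.1187]
eef_rot: [0.001, 0.77, 0.638, 0.0]
force: [-0.2, 0.4, 1.7]
gripper_width: 0.0002
gripper_force: 0.0
time: 20.27
position: [0.6166, 0.117, 0.1152]
eef_rot: [0.0, 0.77, 0.638, 0.001]
force: [-0.1, -0.1, 0.2]
gripper_width: 0.0001
gripper_force: 0.0
time: 20.4
position: [0.6161, 0.1155, 0.1149]
eef_rot: [0.0, 0.77, 0.638, 0.0]
force: [-0.1, -0.1, -0.5]
gripper_width: -0.0004
gripper_force: 0.0
t20.4 shift [-0.0006  0.0004 -0.0001] turn [0.001 0.    0.003] q7 -0.79
```

Good. Next is the second push, from the same start pose.

```bash
python3 jog.py '[[0,-0.002,0,-0.048,0,0,0],[0,-0.021,0,0,0,0,0],[0,-0.038,0,0,0,0,0],[0,0,0,0,0,0,0],[0,0,0,0.025,0,0,0],[0,0,0,0.02,0,0,0],[0,0,0,0,0,0,0],[0,0,0,0,0,0,0]]'; python3 - <<'E'
from m import *
go(mw(0,.103,.118),MY)
S=imaging.capture("scene")
cv2.imwrite("pics/s4.png",cv2.resize(S[183:283,314:414,::-1],(400,400),interpolation=cv2.INTER_CUBIC))
E
```

```text
time: 21.4
position: [0.6052, 0.0556, 0.1186]
eef_rot: [0.001, 0.77, 0.638, 0.0]
force: [0.1, -0.8, 1.3]
gripper_width: -0.0004
gripper_force: 0.0
t21.4 shift [-0.0007 -0.0002  0.0006] turn [0.002 0.    0.003] q7 -0.70
```

View pics/s4.png

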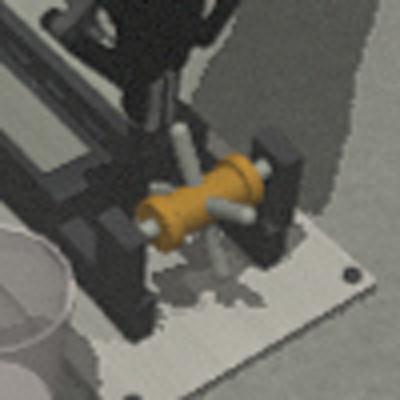

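The rear spoke tip is again at (180,128), so one quarter turn plus is done, θ is about 2.6, and the gap is narrower. I'll push again.

```bash
python3 jog.py '[[0,0.008,0,0,0,0,0],[0,0.010,0,-0.007,0,0,0],[0,0.013,0,-0.003,0,0,0],[0,0.011,0,0,0,0,0],[0,0.010,0,0.004,0,0,0],[0,0.005,0,0.004,0,0,0],[0,0.004,0,0.005,0,0,0],[0,0,0,0,0,0,0]]';python3 jog.py '[[0,0,0,0,0,0,0],[0,-0.002,0,-0.048,0,0,0],[0,-0.021,0,0,0,0,0],[0,-0.038,0,0,0,0,0],[0,0,0,0,0,0,0],[0,0,0,0.025,0,0,0],[0,0,0,0.02,0,0,0],[0,0,0,0,0,0,0]]'; python3 jog.py '[[0,0.008,0,0,0,0,0],[0,0.010,0,-0.007,0,0,0],[0,0.010,0,-0.002,0,0,0],[0,0.004,0,-0.001,0,0,0],[0,0,0,0,0,0,0]]'; python3 - <<'E'
from m import *
go(mw(0,.139,.127),MY)
S=imaging.capture("scene")
cv2.imwrite("pics/s5.png",cv2.resize(S[183:283,314:414,::-1],(400,400),interpolation=cv2.INTER_CUBIC))
E
```

```text
time: 22.45
position: [0.6165, 0.117, 0.1152]
eef_rot: [0.0, 0.77, 0.638, 0.001]
force: [0.2, 0.5, -0.2]
gripper_width: -0.0001
gripper_force: 0.0
time: 23.45
position: [0.6034, 0.0551, 0.1162]
eef_rot: [-0.0, 0.77, 0.638, -0.001]
force: [0.1, -0.5, 0.8]
gripper_width: -0.0001
gripper_force: 0.0
time: 24.08
position: [0.6114, 0.0877, 0.129]
eef_rot: [0.001, 0.77, 0.638, 0.001]
force: [-0.4, -1.2, 0.4]
gripper_width: -0.0004
gripper_force: 0.3
t24.1 shift [ 0.0026 -0.0003  0.002 ] turn [ 0.003 -0.001  0.004] q7 -0.74
```

View pics/s5.png

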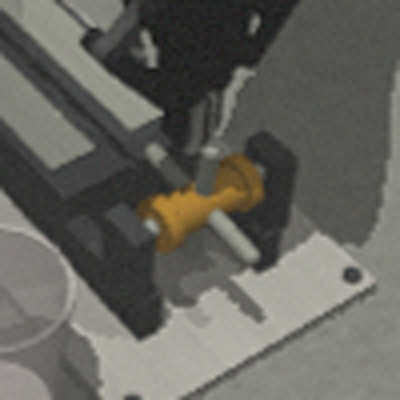

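The upper spoke is now upright at crop (208,155), so θ is about 4.7. I'll ease it to the stop while watching the force.

```bash
for i in 1; do python3 jog.py '[[0,0.005,0,0.001,0,0,0],[0,0.004,0,0.001,0,0,0],[0,0,0,0,0,0,0]]'; python3 jog.py '[[0,0.004,0,0.001,0,0,0],[0,0,0,0,0,0,0]]'; python3 jog.py '[[0,0.003,0,0.0,0,0,0],[0,0,0,0,0,0,0]]'; done
```

```text
time: 24.5
position: [0.613, 0.0961, 0.1264]
eef_rot: [0.001, 0.77, 0.638, 0.001]
force: [-0.6, -1.2, 2.4]
gripper_width: 0.0002
gripper_force: 1.0
time: 24.75
position: [0.6136, 0.0997, 0.1251]
eef_rot: [0.001, 0.77, 0.638, 0.0]
force: [0.0, -2.4, 1.1]
gripper_width: 0.0
gripper_force: 1.1
time: 25.0
position: [0.6138, 0.1003, 0.125]
eef_rot: [0.002, 0.771, 0.637, -0.001]
force: [0.0, -6.9, 2.8]
gripper_width: -0.0001
gripper_force: 3.7
```

```bash
python3 jog.py '[[0,0.003,0,0.0,0,0,0],[0,0,0,0,0,0,0]]'; python3 jog.py '[[0,0.002,0,0.0,0,0,0],[0,0,0,0,0,0,0]]'
```

```text
time: 25.25
position: [0.6139, 0.1006, 0.1249]
eef_rot: [0.003, 0.771, 0.637, -0.003]
force: [-3.0, -12.1, 6.7]
gripper_width: -0.0003
gripper_force: 6.8
time: 25.5
position: [0.614, 0.1009, 0.1248]
eef_rot: [0.003, 0.771, 0.636, -0.004]
force: [-3.8, -15.0, 9.2]
gripper_width: 0.0001
gripper_force: 8.8
```

The stop is reached: force is rising with no motion. I'll lift off and move to view the regulator.

```bash
python3 jog.py '[[0,-0.012,0,0,0,0,0],[0,0,0,-0.05,0,0,0],[0.05,0,0,-0.05,0,0,0],[0.07,0,0,0,0,0,0],[0.07,0,0,0,0,0,0]]'; python3 - <<'E'
from m import *
tub()
go((.4457,-.40,.23),MY)
E
```

```text
time: 26.12
position: [0.6118, 0.0961, 0.2245]
eef_rot: [0.0, 0.77, 0.638, -0.0]
force: [-0.2, -1.1, -0.7]
gripper_width: 0.0544
gripper_force: 0.0
tub floor area 865 centre [0.4154 0.3152] size [0.124 0.076] yaw -0.183 px (209.5313720703125, 265.7367858886719)
t26.2 shift [-0.5179 -0.0709 -0.0056] turn [-0.001  0.001  0.003] q7 -0.69
```

```bash
python3 jog.py '[[0.07,-0.0575,-0.0079,0,0,0,0],[0.07,-0.0575,-0.0079,0,0,0,0],[0.07,-0.0575,-0.0079,0,0,0,0],[0.07,-0.0575,-0.0079,0,0,0,0],[0.07,-0.0575,-0.0079,0,0,0,0],[0.07,-0.0575,-0.0079,0,0,0,0],[0.07,-0.0575,-0.0079,0,0,0,0],[0.07,-0.0575,-0.0079,-0.005,0,0,0]]'; python3 jog.py '[[0.07,-0.0575,-0.0079,0,0,0,0],[0.07,0,0,0,0,0,0],[0.07,0,0,0,0,0,0],[0.07,0,0,0,0,0,0]]'; python3 - <<'E'
from m import *
go((.4457,-.40,.23),MY)
c=imaging.calibration("wrist");w=imaging.capture("wrist")
K=proj(c,(.4457,-.3406,.08),True);print(K,c)
np.savez("c6.npz",o=c["origin"],a=c["attitude"]);u,v=K.astype(int);print(u,v)
cv2.imwrite("pics/w6.png",w[:,:,::-1])
v=max(v,75)
cv2.imwrite("pics/w6c.png",cv2.resize(w[v-75:v+75,u-100:u+100,::-1],(800,600),interpolation=cv2.INTER_CUBIC))
E
```

```text
time: 27.18
position: [0.4631, -0.3455, 0.2287]
eef_rot: [-0.001, 0.77, 0.638, 0.0]
force: [1.2, 0.2, -0.4]
gripper_width: 0.0699
gripper_force: 0.0
time: 27.68
position: [0.447, -0.3977, 0.23]
eef_rot: [0.0, 0.769, 0.639, 0.001]
force: [-0.3, 0.3, -0.7]
gripper_width: 0.0699
gripper_force: 0.0
t27.7 shift [-0.0025 -0.0009 -0.    ] turn [ 0.001 -0.001  0.006] q7 0.24
[303.30589815 127.50403379] {'camera_matrix': array([[309.70691629,   0.        , 317.68994184],
       [  0.        , 309.70691629, 197.33861609],
       [  0.        ,   0.        ,   1.        ]]), 'origin': array([ 0.46056487, -0.32966764,  0.35416291]), 'attitude': array([ 0.13637845,  0.98634235, -0.09149824, -0.01256051])}
303 127
```

View pics/w6c.png

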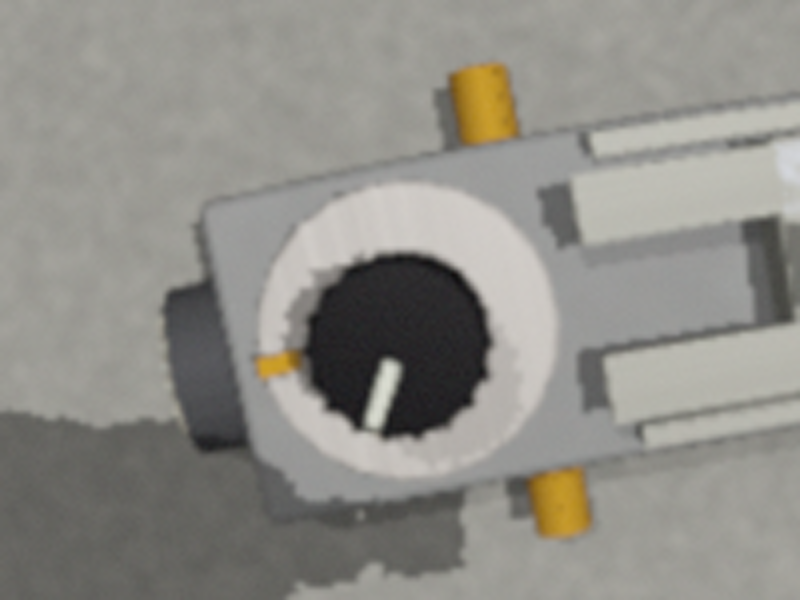

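The knob head is centred at crop (400,345). Its white pointer line runs from (393,362) to (373,428), the ring centre is at (409,330) and the brass mark at (279,364).

```bash
cat > ang.py <<'E'
from m import *
def world(c,p,z,s=4,ox=0,oy=0):return plane(c,(ox+(p[0]+.5)/s-.5,oy+(p[1]+.5)/s-.5),z,True)[:2]
E
python3 - <<'E'
from ang import *
d=np.load("c6.npz");c=dict(imaging.calibration("wrist"),origin=d["o"],attitude=d["a"])
f=lambda p,z:world(c,p,z,4,203,52)
h=f((400,345),.102);r=f((409,330),.060);m=f((279,364),.060);a=f((393,362),.102);b=f((373,428),.102)
print("head",h,"ring",r,"mark",m,np.linalg.norm(m-r),"r_ptr",np.linalg.norm(b-h),np.linalg.norm(a-h))
A=lambda v:np.arctan2(v[1],v[0])
x=(h+r)/2
l=f((482,90),.03);g=f((562,515),.03);print("fit",l,g,"yaw",A(l-g)-np.pi/2)
print("mark ang",A(m-x),A(m-r),"ptr",A(b-h),A(b-a),A(b-x))
E
```

```text
head [ 0.44473559 -0.34795041] ring [ 0.44487578 -0.3478807 ] mark [ 0.41277752 -0.34979985] 0.032155586889922434 r_ptr 0.018041504528330837 0.0037731687168616954
fit [ 0.4734862  -0.29128057] [ 0.47415785 -0.40591726] yaw 0.005858887464963658
mark ang -3.082828027799689 -3.0818739469893752 ptr -2.07739188111829 -2.057933867982489 -2.0798430427620462
```

```bash
python3 - <<'E'
from m import *
go((.4448,-.348,.095),MY)
E
python3 jog.py '[[0.07,0.0485,0.007,0,0,0,0],[0.07,0,0,0.045,0,0,0],[0.07,0,0,0.04,0,0,0],[0.07,0,0,0.03,0,0,0],[0.07,0,0,0,0,0,0],[0.07,0,0,0,0,0,0]]'; python3 - <<'E'
from m import *
go((.4448,-.348,.095),MY)
E
```

```text
t27.7 shift [ 0.0486 -0.0115  0.1352] turn [ 0.001 -0.     0.006] q7 0.24
time: 28.48
position: [0.4629, -0.3526, 0.1157]
eef_rot: [0.001, 0.77, 0.639, 0.0]
force: [-0.2, -1.2, 0.9]
gripper_width: 0.0697
gripper_force: 0.0
t28.5 shift [ 0.0012 -0.0186  0.0207] turn [0.002 0.    0.004] q7 0.08
```

My y shift was typed before the output arrived and has the wrong sign. I'll raise, correct it, then descend.

```bash
python3 jog.py '[[0.07,0,0,-0.03,0,0,0],[0.07,0.001,-0.0186,0,0,0,0],[0.07,0,0,0,0,0,0],[0.07,0,0,0,0,0,0]]'; python3 - <<'E'
from ang import *
go((.4448,-.348,.095),MY)
c=imaging.calibration("wrist");w=imaging.capture("wrist");np.savez("c7.npz",o=c["origin"],a=c["attitude"])
u,v=proj(c,(.4448,-.348,.102),True).astype(int);print(u,v)
v=min(v,325);cv2.imwrite("pics/w7c.png",cv2.resize(w[v-75:v+75,u-100:u+100,::-1],(800,600),interpolation=cv2.INTER_CUBIC))
E
```

```text
time: 28.98
position: [0.4447, -0.3489, 0.1456]
eef_rot: [0.001, 0.77, 0.638, 0.0]
force: [-0.3, 0.1, 0.5]
gripper_width: 0.0703
gripper_force: 0.0
t29.0 shift [ 0.0009 -0.0002  0.0506] turn [0.002 0.001 0.003] q7 0.11
316 232
```

View pics/w7c.png

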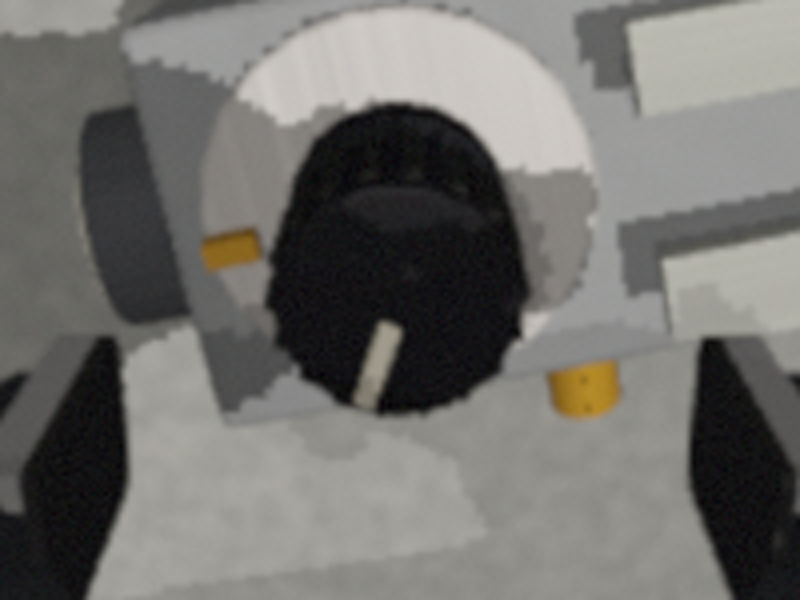

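The knob is centred between the fingers and the pointer hasn't moved. I'll descend and grip.

```bash
python3 jog.py '[[0.07,0.001,0,0.03,0,0,0],[0.07,0,0,0.02,0,0,0],[0.07,0,0,0,0,0,0],[0.03,0,0,0,0,0,0],[0.03,0,0,0,0,0,0],[0.03,0,0,0,0,0,0],[0.03,0,0,0,0,0,0]]' 40; python3 jog.py '[[0.03,0,0,0,0,0,0.16],[0.03,0,0,0,0,0,0.17],[0.03,0,0,0,0,0,0.17],[0.03,0,0,0,0,0,0.17],[0.03,0,0,0,0,0,0.17],[0.03,0,0,0,0,0,0.17],[0.03,0,0,0,0,0,0],[0.03,0,0,0,0,0,0]]'; python3 - <<'E'
from m import *
c=imaging.calibration("wrist");w=imaging.capture("wrist");np.savez("c8.npz",o=c["origin"],a=c["attitude"])
u,v=proj(c,(.4448,-.348,.102),True).astype(int);print(u,v);v=min(v,325)
cv2.imwrite("pics/w8.png",cv2.resize(w[v-75:v+75,u-100:u+100,::-1],(800,600),interpolation=cv2.INTER_CUBIC))
E
```

```text
time: 29.9
position: [0.4434, -0.3481, 0.0966]
eef_rot: [0.0, 0.77, 0.638, -0.001]
force: [-5.3, 2.1, 7.0]
gripper_width: 0.0368
gripper_force: 39.6
time: 30.9
position: [0.444, -0.3486, 0.0966]
eef_rot: [0.001, 0.982, 0.187, 0.0]
force: [-4.1, 0.6, 7.5]
gripper_width: 0.0365
gripper_force: 40.0
317 275
```

```bash
python3 jog.py '[[0.06,0,0,0,0,0,0],[0.06,0,0,0,0,0,0],[0.06,0,0,-0.06,0,0,0],[0.06,-0.04,0,-0.06,0,0,0],[0.06,0,0,0,0,0,0],[0.06,0,0,0,0,0,0]]'; cat >> ang.py <<'E'
A=lambda v:np.arctan2(v[1],v[0])
def look(name):
    c=imaging.calibration("wrist");w=imaging.capture("wrist");X=np.array([.4448,-.348])
    cv2.imwrite(name,w[:,:,::-1]);hsv=cv2.cvtColor(w,cv2.COLOR_RGB2HSV);g=cv2.cvtColor(w,cv2.COLOR_RGB2GRAY)
    yy,xx=np.mgrid[:400,:640]
    P=lambda z:np.array([plane(c,(u,v),z,True)[:2] for u,v in zip(xx.ravel(),yy.ravel())]).reshape(400,640,2)
    top=P(.102);low=P(.060);rt=np.hypot(*(top-X).transpose(2,0,1));rl=np.hypot(*(low-X).transpose(2,0,1))
    mk=(rl<.04)&(rl>.024)&(hsv[...,1]>130)&(hsv[...,2]>90)
    hd=(rt<.024)&(g<60);h=top[hd].mean(0)
    pt=(np.hypot(*(top-h).transpose(2,0,1))<.0165)&(g>95);p=top[pt];q=p.mean(0)
    ax=np.linalg.svd(p-q)[2][0];ax=ax*np.sign(ax@(q-h)); m=low[mk].mean(0)
    print("head",h,"n",mk.sum(),pt.sum(),"mark",m,"r",np.hypot(*(m-X)),"ang",A(m-X),"ptr",A(q-h),A(q-X),"line",A(ax))
    return c,w
E
python3 - <<'E'
from ang import *
go((.4448,-.348,.21),MY)
c,w=look("pics/w9.png")
u,v=proj(c,(.4448,-.348,.08),True).astype(int);print(u,v);v=min(max(v,75),325)
cv2.imwrite("pics/w9c.png",cv2.resize(w[v-75:v+75,u-100:u+100,::-1],(800,600),interpolation=cv2.INTER_CUBIC))
E
```

```text
time: 31.7
position: [0.4122, -0.3603, 0.2074]
eef_rot: [0.001, 0.983, 0.186, 0.001]
force: [1.5, 0.2, -0.5]
gripper_width: 0.0602
gripper_force: 0.0
t31.7 shift [ 0.0349  0.0005 -0.0026] turn [ 0.002 -0.    -1.007] q7 -0.66
head [ 0.44644096 -0.34757769] n 41 85 mark [ 0.41205739 -0.34981938] r 0.032793116767322404 ang -3.0860836946338646 ptr -3.00572917513948 -3.0270620341723466 line -3.084904718819282
318 155
```

The pointer line is at -3.085 rad and the mark at -3.086 rad, so the knob is set. Next is the lock: push its tab toward -x with closed fingers.

```bash
python3 jog.py '[[0.0,0,0,0,0,0,0.185],[0.0,0,0,0,0,0,0.178],[0,0.06,0,0,0,0,0],[0,0.06,0,0,0,0,0],[0,0.05,0,0,0,0,0],[0,0,0,0,0,0,0],[0,0,0,0,0,0,0],[0,0,0,0,0,0,0]]'; python3 - <<'E'
from m import *
go((.590,-.3475,.096),-1.565)
im=imaging.capture("top")
E
```

```text
time: 32.75
position: [0.5807, -0.3592, 0.2071]
eef_rot: [0.0, 1.0, 0.005, -0.0]
force: [0.4, 0.6, 0.1]
gripper_width: 0.0005
gripper_force: 0.0
t32.8 shift [ 0.0095 -0.0117  0.111 ] turn [0.001 0.    0.004] q7 -1.14
```

```bash
python3 jog.py '[[0,0.0095,-0.0117,0.04,0,0,0],[0,0,0,0.04,0,0,0],[0,0,0,0.031,0,0,0],[0,0,0,0,0,0,0],[0,0,0,0,0,0,0]]'; python3 jog.py '[[0,-0.012,0,0,0,0,0],[0,-0.012,0,0,0,0,0],[0,0,0,0,0,0,0]]'
```

```text
time: 33.42
position: [0.592, -0.3479, 0.0984]
eef_rot: [0.001, 1.0, 0.005, 0.002]
force: [-0.0, -0.3, 0.0]
gripper_width: 0.0001
gripper_force: 0.0
time: 33.8
position: [0.566, -0.3482, 0.0973]
eef_rot: [0.001, 1.0, 0.005, 0.0]
force: [-0.3, 0.3, 0.1]
gripper_width: 0.0004
gripper_force: 0.0
```

```bash
python3 jog.py '[[0,-0.012,0,0,0,0,0],[0,-0.012,0,0,0,0,0],[0,-0.012,0,0,0,0,0],[0,0,0,0,0,0,0]]'; python3 - <<'E'
from m import *
go((.506,-.3475,.096),-1.565)
E
```

```text
time: 34.3
position: [0.5296, -0.3481, 0.0964]
eef_rot: [0.0, 1.0, 0.005, -0.0]
force: [-0.2, 0.6, -0.6]
gripper_width: -0.0001
gripper_force: 0.0
t34.3 shift [-0.0236 -0.0008  0.0004] turn [0.001 0.001 0.004] q7 -1.15
```

```bash
python3 jog.py '[[0,-0.01,0,0,0,0,0],[0,-0.01,0,0,0,0,0],[0,0,0,0,0,0,0]]'; python3 jog.py '[[0,-0.003,0,0,0,0,0],[0,0,0,0,0,0,0]]';python3 jog.py '[[0,-0.003,0,0,0,0,0],[0,0,0,0,0,0,0]]'
```

```text
time: 34.67
position: [0.5099, -0.3481, 0.0963]
eef_rot: [0.0, 1.0, 0.005, -0.0]
force: [-0.4, -0.2, -0.6]
gripper_width: -0.0002
gripper_force: 0.0
time: 34.92
position: [0.5082, -0.348, 0.0965]
eef_rot: [0.0, 1.0, 0.005, 0.0]
force: [0.4, -0.3, -0.3]
gripper_width: 0.0004
gripper_force: 0.1
time: 35.17
position: [0.5054, -0.3479, 0.0966]
eef_rot: [0.0, 1.0, 0.005, 0.001]
force: [1.6, 0.1, -1.3]
gripper_width: 0.0
gripper_force: 0.6
```

```bash
python3 jog.py '[[0,-0.003,0,0,0,0,0],[0,0,0,0,0,0,0]]';python3 jog.py '[[0,-0.003,0,0,0,0,0],[0,0,0,0,0,0,0]]';python3 jog.py '[[0,-0.003,0,0,0,0,0],[0,0,0,0,0,0,0]]'
```

```text
time: 35.42
position: [0.505, -0.3479, 0.0969]
eef_rot: [0.001, 1.0, 0.006, 0.003]
force: [7.5, -0.9, -4.8]
gripper_width: -0.0001
gripper_force: 3.8
time: 35.67
position: [0.5048, -0.3478, 0.0973]
eef_rot: [0.002, 1.0, 0.006, 0.006]
force: [14.9, -1.9, -10.2]
gripper_width: 0.0002
gripper_force: 7.1
time: 35.92
position: [0.5046, -0.3477, 0.0977]
eef_rot: [0.002, 1.0, 0.007, 0.008]
force: [20.6, -1.6, -14.5]
gripper_width: -0.0002
gripper_force: 10.3
```

The hard stop is at the home position. I'll back off, raise, and verify.

```bash
python3 jog.py '[[0,0.02,0,0,0,0,0],[0,0.02,0,0,0,0,0],[0,0,0,-0.06,0,0,0],[0,-0.04,0,-0.06,0,0,0],[0,-0.06,0,0,0,0,0],[0,-0.05,0,0,0,0,0],[0,-0.03,0,0,0,0,0],[0,0,0,0,0,0,0]]'; python3 jog.py '[[0.06,0,0,0,0,0,0],[0.06,0,0,0,0,0,0]]'; python3 - <<'E'
from ang import *
c,w=look("pics/w10.png");u,v=proj(c,(.46,-.348,.08),True).astype(int);v=min(max(v,75),325);u=min(max(u,100),540)
T=imaging.capture("top");S=imaging.capture("scene");tub(T)
o=np.zeros((600,800,3),np.uint8)
o[:300,:400]=cv2.resize(w[v-75:v+75,u-100:u+100],(400,300));o[:300,400:800]=cv2.resize(T[190:310,150:310],(400,300))
o[300:,:400]=cv2.resize(S[175:265,310:430],(400,300));o[300:,400:]=cv2.resize(T[155:245,260:380],(400,300))
cv2.imwrite("pics/fin.png",o[:,:,::-1])
E
```

```text
time: 36.92
position: [0.3586, -0.3499, 0.2084]
eef_rot: [0.0, 1.0, 0.003, -0.001]
force: [0.6, 0.5, 0.4]
gripper_width: 0.0
gripper_force: 0.0
time: 37.17
position: [0.3629, -0.3492, 0.2084]
eef_rot: [0.0, 1.0, 0.006, 0.001]
force: [-0.2, -0.7, 0.7]
gripper_width: 0.0357
gripper_force: 0.0
head [ 0.44440404 -0.34852198] n 43 110 mark [ 0.41244936 -0.34990887] r 0.03240690972068072 ang -3.0826553558702834 ptr -3.0732831803129326 -3.0242540146167802 line -3.054933224528767
tub floor area 717 centre [0.4123 0.3161] size [0.116 0.073] yaw -0.176 px (209.22679138183594, 266.8753662109375)
```

View pics/fin.png

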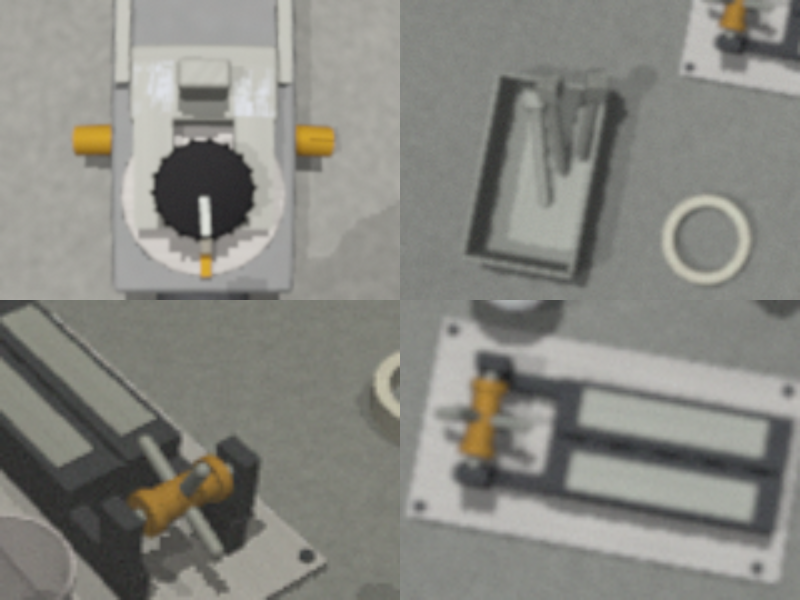

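The final picture shows the pointer at (205,215) in line with the mark at (206,265), the fork home round the neck, the jaws closed, and all three pins in the tub. I'm handing in.

```bash
python3 -c "
from plant import bot, imaging, sign_off
print(sign_off())"
```

```text
the job is handed in; nothing more can be done
None
```

I handed the job in with all three pins found in the mould in the tub, the turnbuckle at its stop with the jaws closed, the knob pointer on the brass mark, and the lock pushed fully home; sign-off returned no verdict.

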